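# Clamp the bearing housing with the rack-feed knob

### The job

Set the aluminium bearing housing gently down on the bed of the work clamp, lengthways between its two jaws, let go of it, and then close the clamp by turning the knob on its carriage clockwise (do not shove the carriage along) until the housing is held snugly between both jaws: nipped up to about 12 newtons, and never more than 20, or the housing cracks. Take your hand off and leave it clamped, with everything else on the bench where it was.

Things in the scene. Friction and masses are not known exactly. Their poses are not given: they have to be found in the camera images.
- housing_mid (a point): Centre (half-way up) of the loose aluminium bearing housing, an upright block with a brass-rimmed dark bore in its top: 60 mm long (its x), 34 mm wide (its y), 40 mm high (its z, up), about 0.25 kg. It starts on the bench to the left or right of the clamp. Grip it across its 34 mm width. The two ends are alike.
- clamp: Grey and steel work clamp fixed to the bench; origin on the bench surface, z up, x along the slide from the carriage (-x) to the fixed jaw (+x). Bed: flat steel bar, x from -140 to +110 mm, 60 mm wide (y), top at z = 25 mm, no side walls. Fixed jaw: 50 mm wide, top at z = 59 mm, its face at x = 47 to 55 mm (shimmed differently every time, not told), facing the moving jaw.
- bed_centre (a point): Where to set the housing: point on the bed's top (25 mm over the bench), on the middle line of the slide, at clamp x = 12 mm; its axes are the clamp's. The housing put here lengthways clears both open jaws by at least 4 mm.
- carriage: Grey carriage that slides on the bed, carrying the knob on its top and the moving jaw on its front; origin on the slide under the knob's axis, axes as the clamp's. The jaw is a stiff rubber plate 12 mm thick, 50 mm wide, top at 60 mm over the bench; its gripping face lies 37 mm from the carriage origin towards +x (and gives about 1 mm per 10 N).
- knob_grip (a point): On the axis of the carriage's knob, 91 mm over the bench, at the height to grip: a black upright bar 46 mm long (point x), 14 mm thick (point y), from 69 to 99 mm over the bench, on a steel disc 42 mm across on the carriage (carriage top at 61 mm). The axes turn with the knob. It travels with the carriage.
- knob (a joint): Knob angle in rad, growing clockwise seen from above. Each rad clockwise feeds carriage, knob and jaw together 12 mm towards the fixed jaw (clamp +x); at angle 0 the moving jaw's face is at clamp x = -48 mm. Friction holds it with about 0.3 N m while turning, 0.2 when stopped so it stays where left; every N of clamping adds 0.012 N m. Once both jaws bear, 1 mm of feed adds some 10 N.
- housing: The same bearing housing; origin at the centre of its underside, axes as housing_mid's.
- bolt_tin: Bystander, to be left alone: stainless tin of bolts, 76 mm across, 55 mm high.
- oiler: Bystander, to be left alone: aluminium oiler, 74 mm across, up to 160 mm high with its spout.
- jug: Bystander, to be left alone: white plastic measuring jug, 110 mm across, 130 mm high.
- screwdriver: Bystander, to be left alone: wooden-handled screwdriver lying on the bench in front of the clamp.
- spanner: Bystander, to be left alone: steel spanner lying on the bench by the toolbox.
Mind the look-alikes: they are no part of the job. Of the things shaped like the housing, the aluminium one is meant.

How it is judged (in metres and radians):
On the way, in this order (a step that is already met when the one before it is completed fails the run):
1. the housing stands on the clamp's bed between the jaws and has been let go, not yet clamped (horizontal distance between housing_mid and bed_centre below 0.018 m and height (world z) of housing_mid between 0.041 and 0.049 m and contact force between the fingers and housing below 0.1 N), for 0.2 s.
2. the jaw has been wound up to the housing and grips it (y of housing_mid in the frame of bed_centre between -0.01 and 0.01 m and height (world z) of housing_mid between 0.041 and 0.049 m and angle between housing_mid's own z axis and vertical below 0.08 rad and angle between the x axis of housing_mid and the x axis of bed_centre, either way round below 0.1 rad and contact force between housing and carriage above 6 N), for 0.2 s.
At the end, for the whole second after the job is handed in: The housing stands flat on the bed (within 4 mm in height and 0.08 rad), squared to the slide within 0.1 rad and within 10 mm of its middle line, at rest, held by the moving jaw with 6 to 20 N; the robot touches nothing (all of step 2 and contact force between housing and carriage below 20 N and linear speed of housing below 0.01 m/s and contact force between the fingers and anything else below 0.1 N).
It fails at once if the clamp squeezed the housing with more than 20 N (contact force between housing and carriage above 20 N).
It fails at once if the housing was dropped (falling over 0.4 m/s out of the hand) (contact force between the fingers and housing below 0.05 N and linear speed of housing above 0.4 m/s).
It fails at once if something else on the bench was shifted by more than 20 mm (distance of any of bolt_tin, oiler, jug, screwdriver, spanner from where it was at the start of the episode above 0.02 m).
It fails at once if the carriage was shoved along instead of being fed by turning its knob (horizontal distance between the grasp point and knob_grip above 0.03 m and (velocity of joint knob above 0.1 rad/s or velocity of joint knob below -0.1 rad/s)).
It also fails if it takes over 72 s, if anything falls off the work surface, if the arm or the gripper's body presses on something with over 40 N, if the wrist force passes 120 N, or if a joint passes its speed limit or range.

### The arm

A 7-joint arm with a two-finger parallel gripper is mounted at the origin on the work surface. World frame = base frame: x ahead of the robot, y to its left, z up, the work surface at z = 0. Lengths are in m, angles in degrees, forces in N, time in s.
With the tool pointing down it reaches from about 0.425 to 0.875 m from the base axis. Payload 4.7 kg.
Tool frame: the origin (TCP) lies between the finger pads; the fingertips stand env.finger_overhang ahead of it and the grasp point (between the pads) lies 5 mm behind it (env.finger_overhang is the distance from the TCP to the fingertips, in m); z points along the fingers, y is the line along which they close (so a half turn about z gives the same grasp; the last joint's range is limited). The gripper opens to 87 mm and grips with 3 to 60 N. Pads are 19 mm wide; open, the fingers measure 117 mm over their backs; the gripper's body (75 mm by 190 mm) begins 51 mm behind the grasp point.
Start: joints at [-74.02, 18.392, -4.016, 83.108, 1.295, 78.541, -3.26], TCP at [0.17, 0.627, 0.237] pointing down, gripper open.
Joint ranges: [-163.93, 163.93], [-17.29, 119.83], [-79.2, 71.16], [3.27, 140.29], [-89.18, 269.18], [5.43, 117.66], [-154.24, 154.24]. Speed limits (degrees/s): [147.25, 147.25, 180, 180, 180, 180, 180].

### API

Orientations are given as [roll, pitch, yaw] about the fixed x, y, z axes, in that order (R = Rz(yaw) Ry(pitch) Rx(roll)).
In Python, from cell import telemetry, eyes, env, models gives the robot as it stands. The module is installed in compiled form; this text tells all that it offers.
- The arm moves only by the tool drive_tool, never from a script. Its arguments are lists of equal length, an entry for each row: "angular": the turn, a rotation vector about the tool's x, y, z in rad, a list of three; "delta_pos": the shift along the tool's x, y, z in cm, a list of three; "gripper": the finger opening in cm, from 0 to 8.7. A call has 1 to 20 rows; each row shifts and turns the commanded pose from where the row before left it, along the tool's axes as they then stand; what a row does not reach is not made up. A row lasts 1/10 s, in which the tool goes at most 50 mm and 8.59 degrees, less where a joint would pass 70% of its speed; a pose out of reach is approached as far as the arm can. A call with a gripper value outside its range is refused whole. The fingers move at their own pace and stop on an object; "squeeze" is the grip in N (left out, the last holds). Time passes only in rows, so rows that do not move let the fingers close. It gives the time, the measured TCP pose, the force, the opening and the grip force at its end, in the units of the state.
- telemetry.get_obs(): the state, without advancing time (a new reading comes with each control period).
- eyes.read_camera(name): name is "scene" or "top" or "wrist"; returns a dict with "pixels" (480x640x3 uint8, red, green, blue), "mtx" (3x3 intrinsics, pixels), "origin" and "orientation" of the camera in the world. Camera axes: x right, y down, z forward; pixel columns grow to the right and rows downward; lengths in m; the calibration is good to about 2 mm. A picture is of the moment at which its call begins. There is no depth.
- env.sign_off(): hands the job in; it is judged then, once.
Trained networks look in a picture, given as the dict that the camera call returned (one of the last four; its "shot" number tells which), for a name from the list of things; names that differ only in an ending like _2 or _b are one class to them, and where a whole thing is asked for, a point or a joint stands for the part that bears it (a point fixed in the world has none). Each returns a list of dicts, best first, with "p" (0 to 1); they miss things now and then, are a little off and sometimes report something else, mostly with a low value. They report only what shows in the picture. A call takes as long as a camera call. They do not tell look-alikes from the thing itself.
- models.search_frame(picture, target): "centre" ([column, row] in pixels, amid what is visible of it).
- models.cut_out(picture, target): "pixels" (480x640 bool, what is visible of it) and "centre" ([column, row] in pixels, amid what is visible of it).
The state is a dict: "time_s": time; "qpos": joint angles; "joint_velocities": joint speeds; "effort": joint torques, N m; "tool_pos": TCP position; "tool_rot": TCP orientation; "force": force on the tool from outside, world axes, zero at the start; "wrist_torque": the same for the moment, N m; "grip_width": finger opening in m; "grasp_force": force on a finger pad.
Only numpy, scipy, OpenCV 4.12 (cv2) and the standard library are available. Lean on these libraries where they do the work, as an engineer would, in place of code of your own. Each camera call takes 0.05 s, during which the arm holds its last target. There are 200 camera calls.

## Working session

There is one attempt and no reset: what is moved stays moved. The work goes in short steps, Python scripts to look and compute and a tool call to move; the robot and the scene stay as the last step left them, time stands still between calls to the robot, and variables do not carry over. Pictures are saved under pics/ and viewed, at most 10 in all, crops included, and the job is handed in when it is done.

Besides the shell and the picture viewer there is one more tool, called after "Emit:" in YAML: its name, and indented under it one key for each argument. drive_tool: Moves the arm, as the interface text tells. Its arguments: {"type":"object","properties":{"angular":{"type":"array","items":{"type":"array","items":{"type":"number"}}},"delta_pos":{"type":"array","items":{"type":"array","items":{"type":"number"}}},"gripper":{"type":"array","items":{"type":"number"}},"squeeze":{"type":"number"}},"required":["angular","delta_pos","gripper"]}

```bash
mkdir -p pics; cat > h.py <<'E'
import numpy as np,cv2
from scipy.spatial.transform import Rotation as R
from cell import telemetry, eyes, env, models
def ray(p,px):
    M=np.array(p["orientation"],float)
    if M.shape!=(3,3): M=R.from_euler('xyz',M,degrees=True).as_matrix()
    d=M@np.linalg.inv(np.array(p["mtx"]))@np.array([px[0],px[1],1.]); return np.array(p["origin"],float),d
def at(p,px,z):
    o,d=ray(p,px); return o+d*(z-o[2])/d[2]
def save(p,n): cv2.imwrite('pics/'+n,p["pixels"][:,:,::-1])
E
python3 - <<'E'
from h import *
s=telemetry.get_obs(); print(s, env.finger_overhang)
for c in("top","scene"):
    p=eyes.read_camera(c); save(p,c+'0.png'); print(c,p["origin"],p["orientation"],p["mtx"])
    for n,z in(("housing",.02),("knob_grip",.099),("carriage",.061),("clamp",.025),("bolt_tin",.055),("oiler",.1),("jug",.13)):
        for d in models.search_frame(p,n)[:3]: print(n,np.round(d["p"],2),np.round(d["centre"]),np.round(at(p,d["centre"],z),3))
E
```

```text
{'time_s': 0.0, 'qpos': array([-74.02035785,  18.43872254,  -4.01498338,  83.17547368,
         1.29600935,  78.54075202,  -3.25878235]), 'joint_velocities': array([-0.02039272, -0.01568953,  0.06922888, -0.03692014, -0.05589135,
        0.08254625,  0.0155042 ]), 'effort': array([-3.83471559e-05, -4.91292000e+01, -4.03700704e-01, -3.12529564e+01,
       -6.38295896e-02,  4.37053596e-02,  1.71774759e-04]), 'tool_pos': array([0.17003454, 0.62681532, 0.23546023]), 'tool_rot': array([-1.79890350e+02,  6.95423113e-03,  1.64831026e+02]), 'force': array([-0.34461786,  0.77086225,  0.82985045]), 'wrist_torque': array([-0.00064285,  0.0337521 , -0.00675023]), 'grasp_force': 0.0, 'grip_width': 0.08673390038297324} 0.014
top [ 0.41868841 -0.02525375  1.0573709 ] [-171.38427336   -1.03491859  -89.73997927] [[466.71050688   0.         320.82068755]
 [  0.         466.71050688 235.38596869]
 [  0.           0.           1.        ]]
housing 0.95 [444. 255.] [ 0.533 -0.321  0.02 ]
housing 0.84 [395. 238.] [ 0.572 -0.21   0.02 ]
housing 0.72 [327. 247.] [ 0.55  -0.058  0.02 ]
knob_grip 0.61 [328. 2
[... 335 characters left out ...]
51 0.169 0.13 ]
scene [ 1.35726548 -0.3302852   0.60635598] [-121.74826565   -0.92473459   69.21876183] [[573.95949436   0.         319.04567682]
 [  0.         573.95949436 230.85757844]
 [  0.           0.           1.        ]]
housing 0.85 [213. 280.] [ 0.563 -0.211  0.02 ]
housing 0.81 [143. 283.] [ 0.532 -0.324  0.02 ]
housing 0.7 [172. 227.] [ 0.366 -0.251  0.02 ]
knob_grip 0.56 [298. 234.] [ 0.592 -0.069  0.099]
carriage 0.56 [300. 247.] [ 0.574 -0.058  0.061]
clamp 0.56 [317. 259.] [ 0.571 -0.025  0.025]
bolt_tin 0.75 [449. 221.] [0.576 0.239 0.055]
bolt_tin 0.56 [322. 260.] [ 0.615 -0.033  0.055]
oiler 0.57 [323. 308.] [ 0.786 -0.099  0.1  ]
jug 0.85 [476. 275.] [0.824 0.118 0.13 ]
```

View pics/top0.png

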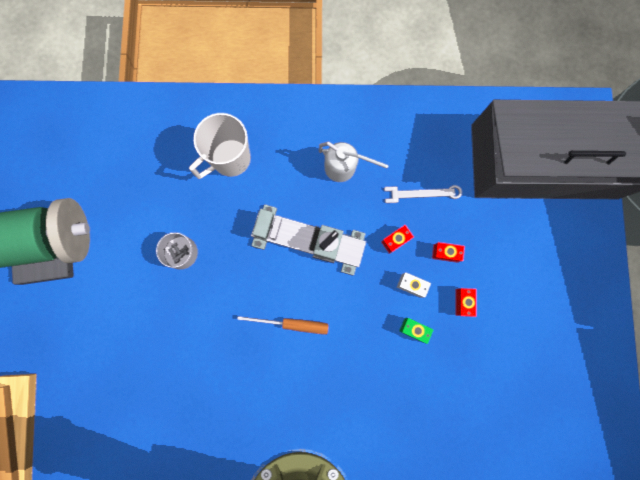

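View pics/scene0.png

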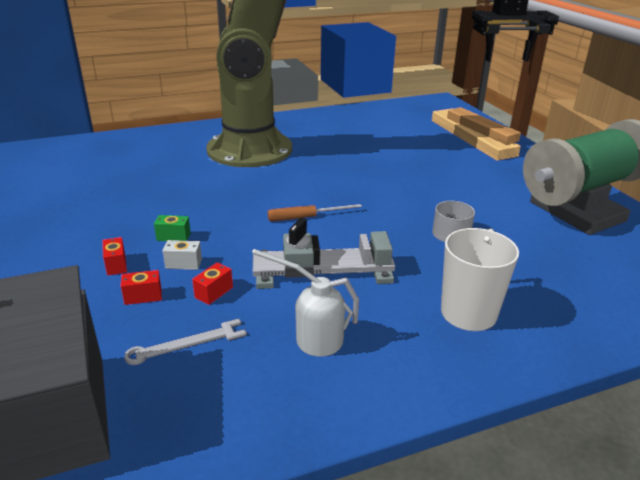

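The top view shows the bare aluminium housing at about (415,285). The red and green blocks are look-alikes. The carriage knob is at (327,240), the fixed jaw at (263,227), and the clamp's +x runs left and slightly up in the image.

```bash
cat >> h.py <<'E'
def blob(p,mask,z):
    n,l,st,c=cv2.connectedComponentsWithStats(mask.astype(np.uint8)); k=1+np.argmax(st[1:,4])
    cs,_=cv2.findContours((l==k).astype(np.uint8),0,2); c0=max(cs,key=cv2.contourArea)
    w=np.array([at(p,q,z)[:2]*1000 for q in c0[:,0,:]],np.float32)
    return cv2.minAreaRect(w), cv2.boxPoints(cv2.minAreaRect(w))
def rows(targets,n=None):
    """targets: list of (x,y,z,yaw) ; prints tool-frame deltas per leg"""
    s=telemetry.get_obs(); cur=np.array(s["tool_pos"]); Rc=R.from_euler('xyz',s["tool_rot"],degrees=True)
    for x,y,z,yw in targets:
        Rn=R.from_euler('xyz',[180,0,yw],degrees=True); d=np.array([x,y,z])-cur
        rv=(Rc.inv()*Rn).as_rotvec()
        k=int(np.ceil(max(np.linalg.norm(d)/.045,np.linalg.norm(rv)/.14,1)))
        print("world d",np.round(d*100,2),"tool d cm",np.round(Rc.inv().apply(d)*100,2),"rotvec",np.round(rv,3),"n>=",k)
        cur=np.array([x,y,z]);Rc=Rn
E
python3 - <<'E'
from h import *
p=eyes.read_camera("top"); im=p["pixels"].astype(int); r0=np.zeros((480,640),bool); r0[265:305,390:440]=1
m=(im.min(2)>110)&r0; m=cv2.morphologyEx(m.astype(np.uint8),cv2.MORPH_CLOSE,np.ones((9,9)))
print(m.sum(),blob(p,m,.035))
for n in("clamp","carriage","knob"):
    for d in models.cut_out(p,n)[:1]: print(n,d["p"],blob(p,d["pixels"],{"clamp":.025,"carriage":.061,"knob":.099}[n]))
rows([(.17,.627,.30,165),(.47,.2,.30,120),(.47,-.23,.30,70)])
E
```

```text
493 (((466.477783203125, -249.03860473632812), (63.3328742980957, 37.36748504638672), 67.0486831665039), array([[ 436.9248 , -270.9125 ],
       [ 471.33417, -285.48392],
       [ 496.03076, -227.1647 ],
       [ 461.6214 , -212.59329]], dtype=float32))
clamp 0.62 (((567.2803344726562, -14.223419189453125), (250.20111083984375, 99.46453857421875), 73.68130493164062), array([[ 484.40085 , -120.31036 ],
       [ 579.85834 , -148.25789 ],
       [ 650.1598  ,   91.863525],
       [ 554.70233 ,  119.81105 ]], dtype=float32))
carriage 0.9 (((553.058837890625, -50.246585845947266), (62.34207534790039, 74.45569610595703), 74.1293716430664), array([[508.72583 , -70.048874],
       [580.3434  , -90.40999 ],
       [597.39185 , -30.444298],
       [525.7743  , -10.083183]], dtype=float32))
knob 0.87 (((553.4692993164062, -57.93672180175781), (44.02262878417969, 39.515499114990234), 0.2935071587562561), array([[531.35706 , -38.291985],
       [531.55945 , -77.80697 ],
       [575.58154 , -77.58146 ],
       [575.37915 , -38.066475]], dtype=float32))
world d [-0.02 -0.04  6.34] tool d cm [ 0.01 -0.04 -6.34] rotvec [ 0.     0.    -0.003] n>= 2
world d [ 30.  -42.7   0. ] tool d cm [-40.03 -33.48  -0.  ] rotvec [ 0.    -0.     0.785] n>= 12
world d [  0. -43.   0.] tool d cm [-37.24 -21.5   -0.  ] rotvec [-0.    -0.     0.873] n>= 10
```

Emit:
drive_tool:
  angular:
    - [0,0,0]
    - [0,0,0]
    - [0,0,0]
    - [0,0,0]
    - [0,0,0]
    - [0,0,0]
    - [0,0,0]
    - [0,0,0]
    - [0,0,0]
    - [0,0,0]
    - [0,0,0]
    - [0,0,0]
    - [0,0,0]
    - [0,0,0]
  delta_pos:
    - [0,0,-3.2]
    - [0,0,-3.2]
    - [-3.33,-2.79,0]
    - [-3.33,-2.79,0]
    - [-3.33,-2.79,0]
    - [-3.33,-2.79,0]
    - [-3.33,-2.79,0]
    - [-3.33,-2.79,0]
    - [-3.33,-2.79,0]
    - [-3.33,-2.79,0]
    - [-3.33,-2.79,0]
    - [-3.33,-2.79,0]
    - [-3.33,-2.79,0]
    - [-3.33,-2.79,0]
  gripper: [8.7,8.7,8.7,8.7,8.7,8.7,8.7,8.7,8.7,8.7,8.7,8.7,8.7,8.7]

```text
time_s: 2.4
tool_pos: [0.469, 0.1981, 0.301]
tool_rot: [179.9, 0.0, 164.8]
force: [0.0, 0.7, -0.0]
grip_width: 0.0872
grasp_force: 0.0
```

Emit:
drive_tool:
  angular:
    - [0,0,0.1425]
    - [0,0,0.1425]
    - [0,0,0.1425]
    - [0,0,0.1425]
    - [0,0,0.1425]
    - [0,0,0.1425]
    - [0,0,0.1425]
    - [0,0,0.1425]
    - [0,0,0.1425]
    - [0,0,0.1425]
    - [0,0,0.1425]
    - [0,0,0.1425]
  delta_pos:
    - [0,0,0]
    - [0,0,0]
    - [0,0,0]
    - [0,0,0]
    - [0,0,0]
    - [0,0,0]
    - [0,0,0]
    - [0,0,0]
    - [0,0,0]
    - [0,0,0]
    - [0,0,0]
    - [0,0,0]
  gripper: [8.7,8.7,8.7,8.7,8.7,8.7,8.7,8.7,8.7,8.7,8.7,8.7]

```text
time_s: 3.6
tool_pos: [0.4682, 0.1997, 0.3007]
tool_rot: [180.0, -0.0, 66.5]
force: [0.1, 0.2, -0.1]
grip_width: 0.0868
grasp_force: 0.0
```

```bash
python3 - <<'E'
from h import *
s=telemetry.get_obs();print(s["time_s"],s["tool_pos"],s["tool_rot"])
rows([(.566,-.02,.30,67),(.466,-.249,.30,67)])
E
```

```text
3.6 [0.46815783 0.19965502 0.30071632] [ 1.79993274e+02 -2.26493716e-02  6.65175412e+01]
world d [  9.78 -21.97  -0.07] tool d cm [-16.25  17.73   0.07] rotvec [ 0.    -0.    -0.008] n>= 6
world d [-10.  -22.9   0. ] tool d cm [-24.99  -0.26  -0.  ] rotvec [0. 0. 0.] n>= 6
```

Emit:
drive_tool:
  angular:
    - [0,0,0]
    - [0,0,0]
    - [0,0,0]
    - [0,0,0]
    - [0,0,0]
    - [0,0,0]
    - [0,0,0]
  delta_pos:
    - [-2.71,2.95,0]
    - [-2.71,2.95,0]
    - [-2.71,2.95,0]
    - [-2.71,2.95,0]
    - [-2.71,2.95,0]
    - [-2.71,2.95,0]
    - [0,0,0]
  gripper: [8.7,8.7,8.7,8.7,8.7,8.7,8.7]

```text
time_s: 4.3
tool_pos: [0.5679, -0.0268, 0.3008]
tool_rot: [179.8, 0.2, 66.3]
force: [-0.4, -1.2, 0.7]
grip_width: 0.0868
grasp_force: 0.0
```

```bash
python3 - <<'E'
from h import *
p=eyes.read_camera("wrist"); save(p,'w1.png'); print(p["origin"],p["orientation"],telemetry.get_obs()["tool_pos"])
np.savez('w1.npz',pixels=p["pixels"],mtx=p["mtx"],origin=p["origin"],orientation=p["orientation"])
for n,z in(("clamp",.025),("carriage",.061),("knob",.099)):
    for d in models.cut_out(p,n)[:1]: print(n,d["p"],d["centre"],blob(p,d["pixels"],z))
E
```

```text
[0.59735313 0.04304678 0.44902886] [ 1.64052616e+02 -1.45260138e-01 -2.37061568e+01] [ 0.56736203 -0.02306278  0.30063938]
clamp 0.57 [316.4, 177.9] (((567.4666748046875, -13.555007934570312), (251.60464477539062, 97.6400375366211), 74.24159240722656), array([[ 486.31595 , -121.370476],
       [ 580.2862  , -147.88773 ],
       [ 648.61743 ,   94.26046 ],
       [ 554.64716 ,  120.77771 ]], dtype=float32))
carriage 0.81 [320.4, 225.0] (((558.186767578125, -50.609947204589844), (70.1632080078125, 68.77835845947266), 74.7952880859375), array([[515.8006   , -75.44432  ],
       [582.1713   , -93.48271  ],
       [600.57294  , -25.775574 ],
       [534.2022   ,  -7.7371826]], dtype=float32))
knob 0.78 [322.7, 236.4] (((560.6798095703125, -49.990211486816406), (39.84828567504883, 47.5467529296875), 51.89604568481445), array([[529.67773 , -50.99805 ],
       [567.0919  , -80.338684],
       [591.6819  , -48.982372],
       [554.2677  , -19.641739]], dtype=float32))
```

View pics/w1.png

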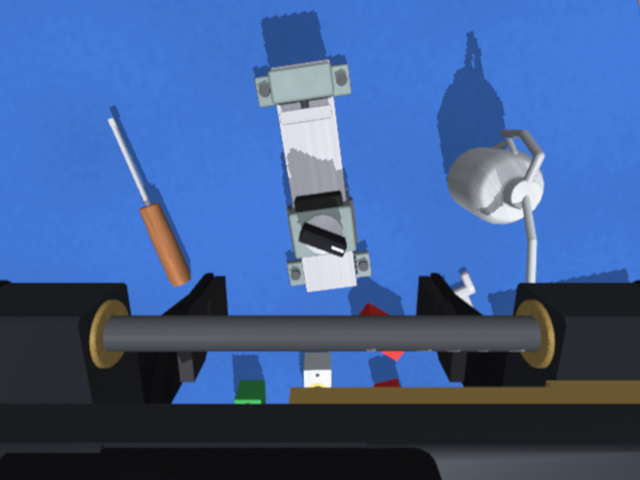

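Emit:
drive_tool:
  angular:
    - [0,0,0]
    - [0,0,0]
    - [0,0,0]
    - [0,0,0]
    - [0,0,0]
    - [0,0,0]
    - [0,0,0]
  delta_pos:
    - [-4.15,0,0]
    - [-4.15,0,0]
    - [-4.15,0,0]
    - [-4.15,0,0]
    - [-4.15,0,0]
    - [-4.15,0,0]
    - [0,0,0]
  gripper: [8.7,8.7,8.7,8.7,8.7,8.7,8.7]

```text
time_s: 5.2
tool_pos: [0.4661, -0.2535, 0.3013]
tool_rot: [179.9, 0.1, 66.4]
force: [-0.2, -0.1, -0.2]
grip_width: 0.087
grasp_force: 0.0
```

```bash
python3 - <<'E'
from h import *
p=eyes.read_camera("wrist"); save(p,'w2.png'); print(p["origin"],p["orientation"],telemetry.get_obs()["tool_pos"])
np.savez('w2.npz',pixels=p["pixels"],mtx=p["mtx"],origin=p["origin"],orientation=p["orientation"])
for d in models.cut_out(p,"housing"): print(d["p"],d["centre"],p["pixels"][d["pixels"]].mean(0).round(),at(p,d["centre"],.035).round(4),blob(p,d["pixels"],.04))
E
```

```text
[ 0.49545003 -0.18396094  0.44964624] [ 1.64159449e+02 -6.16409999e-02 -2.35780826e+01] [ 0.46796938 -0.25005665  0.30106574]
0.84 [393.3, 124.0] [213.  88.  78.] [ 0.5644 -0.2123  0.035 ] (((565.6531372070312, -212.2114715576172), (36.4404296875, 63.07427215576172), 35.599430084228516), array([[ 532.4799 , -197.17468],
       [ 569.19635, -248.46078],
       [ 598.82635, -227.24826],
       [ 562.1099 , -175.96216]], dtype=float32))
0.71 [328.6, 292.2] [190.  78.  71.] [ 0.4285 -0.3587  0.035 ] (((429.27459716796875, -354.9940185546875), (48.74126052856445, 62.61661148071289), 87.59408569335938), array([[ 396.97086, -378.0289 ],
       [ 459.53226, -380.65744],
       [ 461.57834, -331.95914],
       [ 399.01694, -329.3306 ]], dtype=float32))
0.61 [238.5, 231.8] [ 92. 167.  99.] [ 0.3654 -0.2514  0.035 ] (((371.088134765625, -248.3397216796875), (66.23690795898438, 39.81095504760742), 65.67193603515625), array([[ 339.30673, -270.31705],
       [ 375.58255, -286.7176 ],
       [ 402.86954, -226.3624 ],
       [ 366.59372, -209.96185]], dtype=float32))
0.57 [320.1, 193.0] [215. 216. 210.] [ 0.4662 -0.2478  0.035 ] (((465.8153076171875, -245.69642639160156), (63.59311294555664, 34.8618278503418), 66.4164047241211), array([[ 437.1189 , -267.86337],
       [ 469.06897, -281.81113],
       [ 494.51172, -223.52948],
       [ 462.56165, -209.58173]], dtype=float32))
0.56 [405.2, 226.5] [196.  82.  75.] [ 0.5378 -0.32    0.035 ] (((537.5001831054688, -321.2892761230469), (68.50994110107422, 39.269588470458984), 82.7929458618164), array([[ 513.723  , -352.81033],
       [ 552.6824 , -357.7369 ],
       [ 561.27734, -289.76822],
       [ 522.318  , -284.84164]], dtype=float32))
```

View pics/w2.png

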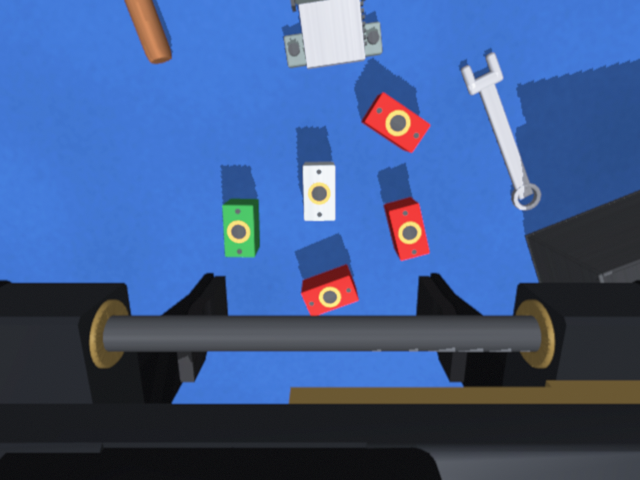

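w2 shows the aluminium housing with its bore at (319,193), upright in view and with free space on both sides. w1 shows the clamp with its bed end corners near (305,291) and (355,287), and the knob at (323,238).

```bash
python3 - <<'E'
from h import *
p=dict(np.load('w2.npz')); print(at(p,(319.2,193),.04)); 
im=p["pixels"].astype(int); r=np.zeros((480,640),bool); r[155:230,295:345]=1
m=cv2.morphologyEx(((im.min(2)>150)&r).astype(np.uint8),cv2.MORPH_CLOSE,np.ones((13,13)))
print(blob(p,m,.04)); print(telemetry.get_obs()["tool_pos"],telemetry.get_obs()["tool_rot"])
q=dict(np.load('w1.npz')); cv2.imwrite('pics/w1c.png',cv2.resize(q["pixels"][50:300,240:380,::-1],None,fx=2.4,fy=2.4,interpolation=2))
c=at(p,(319.2,193),.04); rows([(c[0],c[1],.1,66.8),(c[0],c[1],.021,66.8)])
E
```

```text
[ 0.46570165 -0.24668345  0.04      ]
(((465.0188903808594, -246.4358367919922), (59.638221740722656, 33.1478271484375), 66.9229736328125), array([[ 438.0831 , -267.37234],
       [ 468.5784 , -280.36523],
       [ 491.95468, -225.49933],
       [ 461.45938, -212.50644]], dtype=float32))
[ 0.4692097  -0.2476782   0.30078226] [ 1.79971910e+02 -9.11537321e-02  6.68590828e+01]
world d [ -0.35   0.1  -20.08] tool d cm [-0.08 -0.37 20.08] rotvec [ 0.    -0.002  0.001] n>= 5
world d [ 0.   0.  -7.9] tool d cm [-0.  -0.   7.9] rotvec [0. 0. 0.] n>= 2
```

View pics/w1c.png

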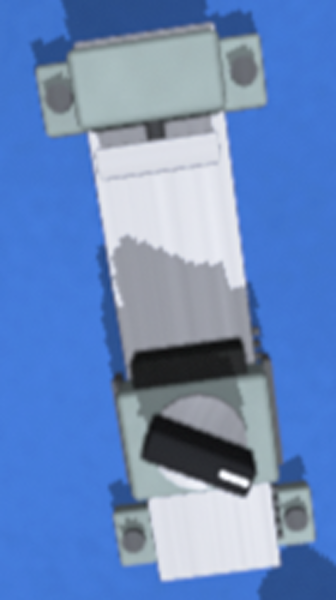

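```bash
python3 - <<'E'
from h import *
q=dict(np.load('w1.npz'))
f=lambda x,y,z:at(q,(240+x/2.4,50+y/2.4),z)[:2]*1000
nl,nr=f(162,580,.025),f(280,566,.025); l2=f(93,150,.025); l3=f(122,330,.025); r2=f(229,122,.025); r3=f(248,285,.025)
ang=lambda a,b:np.degrees(np.arctan2(*(b-a)[::-1]))
print("near",nl,nr,np.linalg.norm(nl-nr)); print("angs",ang(nl,l2),ang(nr,r2),ang(l3,l2),ang(r3,r2),ang(nr,nl)-90)
u0=(ang(nl,l2)+ang(nr,r2))/2; u=np.array([np.cos(np.radians(u0)),np.sin(np.radians(u0))]); v=np.array([-u[1],u[0]])
print("lat",[round(float(a@v),1) for a in(nl,l2,l3,nr,r2,r3)])
lat=(np.mean([a@v for a in(nl,l2,l3)])+np.mean([a@v for a in(nr,r2,r3)]))/2
xo=(nl@u+nr@u)/2+140; O=u*xo+v*lat; print("origin",O,"yaw",u0,"bedc",O+12*u)
loc=lambda w:(round(float((w-O)@u),1),round(float((w-O)@v),1))
print("jawtop front",loc(f(80,128,.059)),loc(f(224,108,.059)),"carriage jaw top",loc(f(132,350,.06)),loc(f(240,340,.06)))
bar=[f(x,y,.099) for x,y in((158,415),(256,462),(248,497),(142,455))]
print("bar",[loc(b) for b in bar],"mean",np.mean(bar,0),loc(np.mean(bar,0)),"disc",loc(f(205,443,.069)), "ang",ang(bar[0],bar[1]),ang(bar[3],bar[2]))
s=np.mean([telemetry.get_obs()["tool_pos"] for _ in range(5)],0);print(s)
E
```

```text
near [ 505.94112741 -125.82947662] [ 562.50148115 -142.51957626] 58.97145955123596
angs 74.1347921156947 73.77145280863601 74.17287721884036 73.87264087277057 73.5594721404033
lat [-521.0, -520.4, -520.7, -580.0, -580.6, -580.5]
origin [5.72957741e+02 3.59818336e-01] yaw 73.95312246216535 bedc [576.27482632  11.89224862]
jawtop front (73.5, 30.6) (73.3, -27.3) carriage jaw top (-17.7, 23.6) (-19.6, -22.4)
bar [(-37.8, 13.9), (-61.9, -21.8), (-76.0, -16.9), (-53.0, 22.5)] mean [557.69827401 -54.75404102] (-57.2, -0.6) disc (-60.0, -2.0) ang -50.16981002038306 -46.344191933611846
[ 0.4692097  -0.2476782   0.30078226]
```

Emit:
drive_tool:
  angular:
    - [0,0,0]
    - [0,0,0]
    - [0,0,0]
    - [0,0,0]
    - [0,0,0]
    - [0,0,0]
  delta_pos:
    - [0,-0.3,4]
    - [0,0,4]
    - [0,0,4]
    - [0,0,4]
    - [0,0,4]
    - [0,0,0]
  gripper: [6.0,6.0,6.0,6.0,6.0,6.0]

```text
time_s: 5.9
tool_pos: [0.4636, -0.2426, 0.0955]
tool_rot: [-179.4, 0.0, 67.1]
force: [-0.8, 0.8, 0.2]
grip_width: 0.0606
grasp_force: 0.0
```

Emit:
drive_tool:
  angular:
    - [0,0,0]
    - [0,0,0]
    - [0,0,0]
  delta_pos:
    - [0,0,0]
    - [0,0,0]
    - [0,0,0]
  gripper: [6.0,6.0,6.0]

```text
time_s: 6.2
tool_pos: [0.4683, -0.2474, 0.1028]
tool_rot: [179.8, -0.1, 66.9]
force: [1.0, -0.6, -0.5]
grip_width: 0.06
grasp_force: 0.0
```

```bash
python3 - <<'E'
from h import *
for _ in range(4):
  p=eyes.read_camera("wrist"); s=telemetry.get_obs(); print(s["tool_pos"],s["tool_rot"])
q=dict(np.load('w1.npz')); O=np.array([572.96,.36]);a=np.radians(73.95);u=np.array([np.cos(a),np.sin(a)]);v=np.array([-u[1],u[0]])
f=lambda x,y,z:at(q,(240+x/2.4,50+y/2.4),z)[:2]*1000
loc=lambda w:(round(float((w-O)@u),1),round(float((w-O)@v),1))
for z in(.025,.05,.059): print(z,loc(f(105,180,z)),loc(f(217,165,z)),loc(f(100,135,z)))
E
```

```text
[ 0.46796374 -0.24742734  0.10254708] [ 1.79793931e+02 -6.25564102e-02  6.68866474e+01]
[ 0.4675991  -0.24744129  0.10219818] [ 1.79831060e+02 -5.66845660e-02  6.68707043e+01]
[ 0.4672764  -0.24740551  0.10184719] [ 1.79866539e+02 -5.16656575e-02  6.68594677e+01]
[ 0.46702431 -0.24741567  0.10154905] [ 1.79896230e+02 -4.15891561e-02  6.68514637e+01]
0.025 (52.8, 27.0) (52.5, -22.7) (71.7, 26.1)
0.05 (52.5, 24.7) (52.3, -22.0) (70.3, 23.9)
0.059 (52.4, 23.9) (52.2, -21.8) (69.8, 23.1)
```

Emit:
drive_tool:
  angular:
    - [0,0,0]
    - [0,0,0]
    - [0,0,0]
    - [0,0,0]
    - [0,0,0]
    - [0,0,0]
    - [0,0,0]
    - [0,0,0]
    - [0,0,0]
  delta_pos:
    - [0,-0.05,1.5]
    - [0,0,1.8]
    - [0,0,1.8]
    - [0,0,1.2]
    - [0,0,0.8]
    - [0,0,0.5]
    - [0,0,0.3]
    - [0,0,0]
    - [0,0,0]
  gripper: [6.0,6.0,6.0,6.0,6.0,6.0,6.0,6.0,6.0]

```text
time_s: 7.3
tool_pos: [0.4664, -0.2472, 0.022]
tool_rot: [179.9, -0.0, 66.9]
force: [0.3, -0.4, -0.6]
grip_width: 0.06
grasp_force: 0.0
```

Emit:
drive_tool:
  angular:
    - [0,0,0]
    - [0,0,0]
    - [0,0,0]
    - [0,0,0]
    - [0,0,0]
    - [0,0,0]
    - [0,0,0]
    - [0,0,0]
  delta_pos:
    - [0,0,0]
    - [0,0,0]
    - [0,0,0]
    - [0,0,0]
    - [0,0,0]
    - [0,0,0]
    - [0,0,0]
    - [0,0,0]
  gripper: [5,4.5,4,3.5,3,2.8,2.8,2.8]
  squeeze: 20

```text
time_s: 8.1
tool_pos: [0.466, -0.247, 0.0216]
tool_rot: [180.0, -0.0, 66.9]
force: [0.2, -0.0, 0.9]
grip_width: 0.0339
grasp_force: 20.0
```

Emit:
drive_tool:
  angular:
    - [0,0,0]
    - [0,0,0]
    - [0,0,0]
    - [0,0,0]
    - [0,0,0]
    - [0,0,0]
  delta_pos:
    - [0,0,-1]
    - [0,0,-2.5]
    - [0,0,-3.5]
    - [0,0,-3.5]
    - [0,0,-2.5]
    - [0,0,-2]
  gripper: [2.8,2.8,2.8,2.8,2.8,2.8]

```text
time_s: 8.7
tool_pos: [0.4659, -0.2474, 0.1736]
tool_rot: [179.9, -0.0, 66.8]
force: [0.4, -0.5, -2.4]
grip_width: 0.0341
grasp_force: 20.0
```

Emit:
drive_tool:
  angular:
    - [0,0,0]
    - [0,0,0]
    - [0,0,0]
    - [0,0,0]
    - [0,0,0]
    - [0,0,0]
    - [0,0,0]
    - [0,0,0]
    - [0,0,0]
    - [0,0,0]
    - [0,0,0]
    - [0,0,0]
    - [0,0,-0.0615]
    - [0,0,-0.0615]
    - [0,0,0]
    - [0,0,0]
    - [0,0,0]
    - [0,0,0]
  delta_pos:
    - [1.3,0,0]
    - [2.5,0,0]
    - [2.5,0,0]
    - [2.5,0,0]
    - [2.5,0,0]
    - [2.5,0,0]
    - [2.5,0,0]
    - [2.5,0,0]
    - [2.5,0,0]
    - [2.5,0,0]
    - [2.5,0,0]
    - [2.0,0,0]
    - [0,0,0]
    - [0,0,0]
    - [0,0,0]
    - [0,0,0]
    - [0,0,0]
    - [0,0,0]
  gripper: [2.8,2.8,2.8,2.8,2.8,2.8,2.8,2.8,2.8,2.8,2.8,2.8,2.8,2.8,2.8,2.8,2.8,2.8]

```text
time_s: 10.5
tool_pos: [0.5771, 0.0131, 0.1714]
tool_rot: [-180.0, -0.0, 73.8]
force: [-0.4, 1.0, -2.5]
grip_width: 0.0336
grasp_force: 20.0
```

```bash
python3 - <<'E'
from h import *
p=eyes.read_camera("wrist"); s=telemetry.get_obs(); print(s["time_s"],s["tool_pos"],s["tool_rot"],s["grip_width"],s["grasp_force"]); save(p,'w3.png')
np.savez('w3.npz',pixels=p["pixels"],mtx=p["mtx"],origin=p["origin"],orientation=p["orientation"])
O=np.array([.57296,.00036]);a=np.radians(73.95);u=np.array([np.cos(a),np.sin(a)]);t=O+.014*u
rows([(t[0],t[1],s["tool_pos"][2],73.95),(t[0],t[1],.047,73.95)])
E
```

```text
10.55 [0.57714867 0.0131336  0.17152672] [-1.79999496e+02 -6.75434616e-03  7.38552821e+01] 0.03376268894009881 19.99704618472606
world d [-0.03  0.07  0.  ] tool d cm [ 0.06 -0.05  0.  ] rotvec [-0.    -0.    -0.002] n>= 1
world d [  0.     0.   -12.45] tool d cm [ 0.   -0.   12.45] rotvec [0. 0. 0.] n>= 3
```

View pics/w3.png

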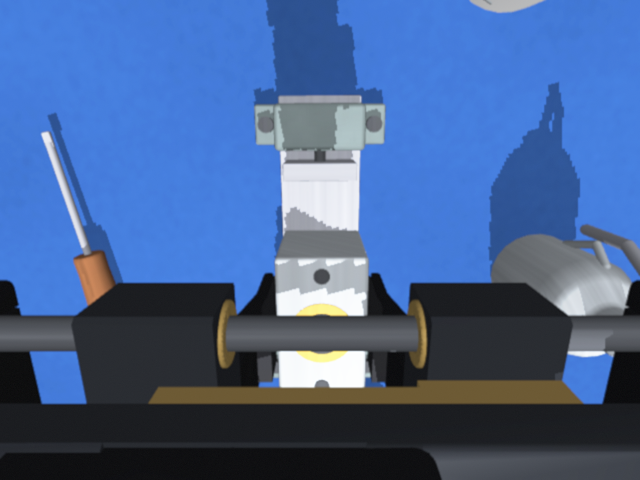

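The housing hangs squarely over the bed: its centre is at column 321, against bed edges at 282 and 359.

Emit:
drive_tool:
  angular:
    - [0,0,0]
    - [0,0,0]
    - [0,0,0]
    - [0,0,0]
    - [0,0,0]
    - [0,0,0]
    - [0,0,0]
    - [0,0,0]
    - [0,0,0]
    - [0,0,0]
  delta_pos:
    - [0.05,0,1.5]
    - [0,0,2.5]
    - [0,0,2.5]
    - [0,0,2]
    - [0,0,1.5]
    - [0,0,1]
    - [0,0,0.5]
    - [0,0,0.4]
    - [0,0,0.2]
    - [0,0,0]
  gripper: [2.8,2.8,2.8,2.8,2.8,2.8,2.8,2.8,2.8,2.8]

```text
time_s: 11.55
tool_pos: [0.5777, 0.0137, 0.0509]
tool_rot: [180.0, -0.0, 73.9]
force: [-0.6, -0.9, -1.7]
grip_width: 0.0339
grasp_force: 20.0
```

Emit:
drive_tool:
  angular:
    - [0,0,0]
    - [0,0,0]
    - [0,0,0]
    - [0,0,0]
    - [0,0,0]
  delta_pos:
    - [0,0,0.1]
    - [0,0,0.1]
    - [0,0,0.1]
    - [0,0,0]
    - [0,0,0]
  gripper: [2.8,2.8,2.8,2.8,2.8]

```text
time_s: 12.05
tool_pos: [0.5774, 0.0137, 0.0476]
tool_rot: [180.0, -0.0, 73.9]
force: [-0.5, 0.2, -2.1]
grip_width: 0.0339
grasp_force: 20.0
```

Emit:
drive_tool:
  angular:
    - [0,0,0]
    - [0,0,0]
    - [0,0,0]
    - [0,0,0]
    - [0,0,0]
  delta_pos:
    - [0,0,0.05]
    - [0,0,0.05]
    - [0,0,0.05]
    - [0,0,0]
    - [0,0,0]
  gripper: [2.8,2.8,2.8,2.8,2.8]

```text
time_s: 12.55
tool_pos: [0.5774, 0.0137, 0.0466]
tool_rot: [-180.0, -0.0, 73.9]
force: [-3.1, -0.3, 4.8]
grip_width: 0.0338
grasp_force: 20.0
```

Emit:
drive_tool:
  angular:
    - [0,0,0]
    - [0,0,0]
    - [0,0,0]
    - [0,0,0]
    - [0,0,0]
    - [0,0,0]
    - [0,0,0]
    - [0,0,0]
    - [0,0,0]
    - [0,0,0]
    - [0,0,0]
    - [0,0,0]
    - [0,0,0]
    - [0,0,0]
    - [0,0,0]
  delta_pos:
    - [0,0,0]
    - [0,0,0]
    - [0,0,0]
    - [0,0,0]
    - [0,0,0]
    - [0,0,0]
    - [0,0,0]
    - [0,0,-1]
    - [0,0,-2]
    - [0,0,-3]
    - [0,0,-3]
    - [0,0,-3]
    - [0,0,-3]
    - [0,0,0]
    - [0,0,0]
  gripper: [3.6,3.9,4.3,4.7,5.0,5.0,5.0,5.0,5.0,5.0,5.0,5.0,5.0,5.0,5.0]

```text
time_s: 14.05
tool_pos: [0.5777, 0.0137, 0.1972]
tool_rot: [179.9, -0.1, 73.9]
force: [0.3, 0.8, 0.1]
grip_width: 0.0498
grasp_force: 0.0
```

Emit:
drive_tool:
  angular:
    - [0,0,0]
    - [0,0,0]
    - [0,0,0]
    - [0,0,0]
    - [0,0,0]
    - [0,0,0]
    - [0,0,0]
    - [0,0,0]
  delta_pos:
    - [-2,0,-2]
    - [-3.5,0,-3]
    - [-3.5,0,-1.5]
    - [-3.5,0,0]
    - [-2,0,0]
    - [0,0,0]
    - [0,0,0]
    - [0,0,0]
  gripper: [5.0,5.0,5.0,5.0,5.0,5.0,5.0,5.0]

```text
time_s: 14.85
tool_pos: [0.5373, -0.1236, 0.2602]
tool_rot: [-179.9, -0.0, 74.0]
force: [1.0, 0.7, -0.1]
grip_width: 0.0501
grasp_force: 0.0
```

```bash
python3 - <<'E'
from h import *
p=eyes.read_camera("wrist"); s=telemetry.get_obs(); print(s["time_s"],s["tool_pos"],s["tool_rot"],s["qpos"][6]); save(p,'w4.png')
np.savez('w4.npz',pixels=p["pixels"],mtx=p["mtx"],origin=p["origin"],orientation=p["orientation"])
for n,z in(("housing",.065),("knob",.099),("carriage",.061)):
    for d in models.cut_out(p,n)[:2]: print(n,d["p"],d["centre"],blob(p,d["pixels"],z))
E
```

```text
14.9 [ 0.53737537 -0.1236317   0.2603228 ] [-1.79926561e+02 -5.86229140e-03  7.40627499e+01] -2.1294301604898616
housing 0.94 [323.0, 40.5] (((575.61669921875, 11.394878387451172), (62.54646682739258, 34.76554489135742), 74.95944213867188), array([[550.7139  , -14.296129],
       [584.2885  , -23.317884],
       [600.5195  ,  37.085884],
       [566.9449  ,  46.107643]], dtype=float32))
housing 0.77 [364.3, 267.7] (((562.6820678710938, -189.7760772705078), (37.955501556396484, 50.07197952270508), 34.5520133972168), array([[ 532.8525 , -179.91945],
       [ 561.25104, -221.15932],
       [ 592.51166, -199.6327 ],
       [ 564.1131 , -158.39284]], dtype=float32))
knob 0.7 [323.0, 134.6] (((555.4097290039062, -56.309654235839844), (37.53817367553711, 39.424720764160156), 87.10560607910156), array([[534.7748 , -74.05942],
       [574.1492 , -76.05018],
       [576.0447 , -38.55989],
       [536.6703 , -36.56913]], dtype=float32))
carriage 0.84 [320.7, 126.2] (((556.9049072265625, -50.53019714355469), (61.72061538696289, 68.87088775634766), 74.06745910644531), array([[515.321   , -70.75231 ],
       [581.5462  , -89.65774 ],
       [598.48883 , -30.308083],
       [532.2636  , -11.402657]], dtype=float32))
```

View pics/w4.png

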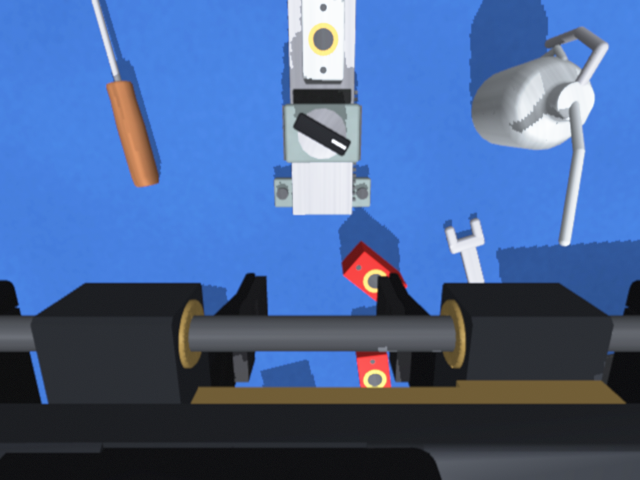

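The housing stands on the bed at (323,40), clear of both jaws. The camera is almost straight above the knob bar, which is centred near (322,134), so I'll fit the bar now.

```bash
python3 - <<'E'
from h import *
p=dict(np.load('w4.npz')); print(p["origin"])
im=p["pixels"].astype(int); r=np.zeros((480,640),bool); r[109:162,290:358]=1
m=cv2.morphologyEx(((im.max(2)<75)&r).astype(np.uint8),cv2.MORPH_CLOSE,np.ones((7,7)))
for z in(.099,.09): b=blob(p,m,z); print(z,b)
O=np.array([572.96,.36]);a=np.radians(73.95);u=np.array([np.cos(a),np.sin(a)]);v=np.array([-u[1],u[0]])
for nm,w in(("knob",np.array(b[0][0])),("bore",at(p,(323,40),.065)[:2]*1000)): print(nm,(w-O)@u,(w-O)@v)
print("jaw front",[((at(p,(x,89),.060)[:2]*1000-O)@u) for x in(300,350)],"housing end",[((at(p,(x,y),.065)[:2]*1000-O)@u) for x,y in((305,79),(342,80))])
cv2.imwrite('pics/w4c.png',cv2.resize(p["pixels"][0:220,270:370,::-1],None,fx=2.7,fy=2.7,interpolation=2))
E
```

```text
[ 0.55764606 -0.05107022  0.4086451 ]
0.099 (((555.4295043945312, -56.29011154174805), (12.487359046936035, 44.45250701904297), 44.699562072753906), array([[535.3577  , -44.88332 ],
       [566.6252  , -76.48038 ],
       [575.5013  , -67.6969  ],
       [544.2338  , -36.099846]], dtype=float32))
0.09 (((555.3651123046875, -56.44183349609375), (12.850330352783203, 45.744544982910156), 44.69956588745117), array([[534.70996 , -44.703506],
       [566.8862  , -77.21895 ],
       [576.02026 , -68.18016 ],
       [543.844   , -35.66472 ]], dtype=float32))
knob -59.4523090583555 1.2047029336724813
bore 13.633676534244485 0.1647767458080359
jaw front [np.float64(-23.228508269783344), np.float64(-23.15535092716698)] housing end [np.float64(-15.857049394526348), np.float64(-16.58062840788068)]
```

View pics/w4c.png

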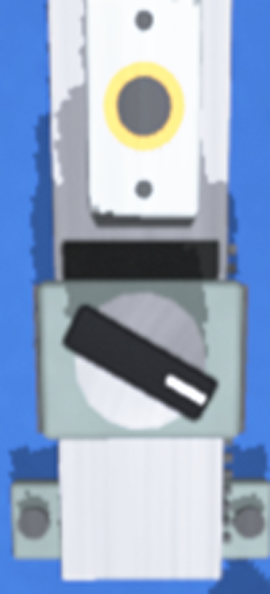

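Emit:
drive_tool:
  angular:
    - [0,0,0]
    - [0,0,0]
    - [0,0,0]
    - [0,0,-0.1324]
    - [0,0,-0.1324]
    - [0,0,-0.1324]
    - [0,0,-0.1324]
    - [0,0,-0.1324]
    - [0,0,-0.1324]
    - [0,0,-0.1324]
    - [0,0,-0.1324]
    - [0,0,0]
    - [0,0,0]
    - [0,0,0]
    - [0,0,0]
    - [0,0,0]
  delta_pos:
    - [2,-0.1,0]
    - [3,0,0]
    - [2,0,0]
    - [0,0,0]
    - [0,0,0]
    - [0,0,0]
    - [0,0,0]
    - [0,0,0]
    - [0,0,0]
    - [0,0,0]
    - [0,0,0]
    - [0,0,3]
    - [0,0,3]
    - [0,0,3]
    - [0,0,0]
    - [0,0,0]
  gripper: [5,5,5,5,5,5,5,5,5,5,5,5,5,5,5,5]

```text
time_s: 16.65
tool_pos: [0.5557, -0.0577, 0.1714]
tool_rot: [-180.0, -0.0, 134.6]
force: [1.1, -0.4, -0.3]
grip_width: 0.0501
grasp_force: 0.0
```

```bash
python3 - <<'E'
from h import *
p=eyes.read_camera("wrist"); p=eyes.read_camera("wrist");s=telemetry.get_obs(); print(s["time_s"],s["tool_pos"],s["tool_rot"],s["qpos"])
rows([(.5555,-.0563,s["tool_pos"][2],134.7),(.5555,-.0563,.088,134.7)])
E
```

```text
16.75 [ 0.55683108 -0.05807516  0.17294004] [1.79879206e+02 1.14534161e-01 1.34605241e+02] [-24.71718797  10.30364853  31.25265927 102.16927737  -5.72989545
  68.92734842  52.78001783]
world d [-0.13  0.18  0.  ] tool d cm [ 0.22  0.03 -0.  ] rotvec [ 0.002  0.002 -0.002] n>= 1
world d [ 0.    0.   -8.49] tool d cm [-0.   -0.    8.49] rotvec [0. 0. 0.] n>= 2
```

Emit:
drive_tool:
  angular:
    - [0,0,0]
    - [0,0,0]
    - [0,0,0]
    - [0,0,0]
    - [0,0,0]
    - [0,0,0]
    - [0,0,0]
    - [0,0,0]
  delta_pos:
    - [0.1,0,1.5]
    - [0,0,2.2]
    - [0,0,2]
    - [0,0,1.2]
    - [0,0,0.8]
    - [0,0,0.6]
    - [0,0,0]
    - [0,0,0]
  gripper: [5,5,5,5,5,5,5,5]

```text
time_s: 17.55
tool_pos: [0.5554, -0.0575, 0.0887]
tool_rot: [180.0, 0.0, 134.6]
force: [0.6, -0.2, 1.2]
grip_width: 0.0504
grasp_force: 0.0
```

Emit:
drive_tool:
  angular:
    - [0,0,0]
    - [0,0,0]
    - [0,0,0]
    - [0,0,0]
    - [0,0,0]
    - [0,0,0]
    - [0,0,0]
    - [0,0,0]
    - [0,0,0]
  delta_pos:
    - [0,0,0]
    - [0,0,0]
    - [0,0,0]
    - [0,0,0]
    - [0,0,0]
    - [0,0,0]
    - [0,0,0]
    - [0,0,0]
    - [0,0,0]
  gripper: [4,3.3,2.7,2.2,1.8,1.4,1.2,1.0,1.0]
  squeeze: 15

```text
time_s: 18.45
tool_pos: [0.5552, -0.057, 0.0881]
tool_rot: [180.0, 0.0, 134.6]
force: [1.0, -0.1, -1.1]
grip_width: 0.0143
grasp_force: 15.0
```

```bash
python3 - <<'E'
from h import *
s=telemetry.get_obs(); print(s)
E
```

```text
{'time_s': 18.45, 'qpos': array([-23.45789117,  15.4827265 ,  30.43382405, 107.18722085,
        -9.03994766,  59.65363311,  55.26456902]), 'joint_velocities': array([-0.01321722,  0.0017628 ,  0.04462162,  0.01346889, -0.0545389 ,
       -0.03235927, -0.09754503]), 'effort': array([  0.65580558, -37.58924961,   5.03142804, -26.72418237,
         0.30803835,   0.49519043,  -0.0706009 ]), 'tool_pos': array([ 0.55519842, -0.05703544,  0.08812884]), 'tool_rot': array([1.79958242e+02, 1.67834218e-02, 1.34614953e+02]), 'force': array([ 1.01918537, -0.05575741, -1.11723346]), 'wrist_torque': array([ 0.16847505, -0.31292934,  0.02723474]), 'grasp_force': 14.999822401441634, 'grip_width': 0.014312241843389528}
```

Emit:
drive_tool:
  angular:
    - [0,0,0]
    - [0,0,0]
    - [0,0,0.08]
    - [0,0,0.08]
    - [0,0,0.08]
    - [0,0,0.08]
    - [0,0,0.08]
  delta_pos:
    - [0,0,0]
    - [0,0,0]
    - [0.05,0.082,0]
    - [0.057,0.077,0]
    - [0.063,0.073,0]
    - [0.068,0.067,0]
    - [0.074,0.062,0]
  gripper: [1,1,1,1,1,1,1]
  squeeze: 45

```text
time_s: 19.15
tool_pos: [0.5568, -0.0523, 0.0881]
tool_rot: [179.9, 0.0, 111.6]
force: [3.0, 1.4, -2.6]
grip_width: 0.0138
grasp_force: 45.0
```

```bash
cat > st.py <<'E'
from h import *
s=telemetry.get_obs(); a=np.radians(73.95);u=np.array([np.cos(a),np.sin(a)]);O=np.array([.57296,.00036])
t=np.array(s["tool_pos"])[:2]-O; f=np.array(s["force"])
print(s["time_s"],"loc mm",np.round([1000*t@u,1000*(t[1]*u[0]-t[0]*u[1])],2),"yaw",s["tool_rot"].round(2),"F",f.round(2),"Fu",f[:2]@u,"T",s["wrist_torque"].round(3),"q7eff",s["effort"][6],"w",s["grip_width"],s["grasp_force"])
E
python3 st.py
```

```text
19.15 loc mm [-55.04   0.96] yaw [1.7991e+02 4.0000e-02 1.1156e+02] F [ 3.    1.35 -2.63] Fu 2.1284732560466813 T [ 0.166 -0.747  0.334] q7eff 0.4856051690876484 w 0.013825814710688698 44.99663966707885
```

Emit:
drive_tool:
  angular:
    - [0,0,0.08]
    - [0,0,0.08]
    - [0,0,0.08]
    - [0,0,0.08]
    - [0,0,0.08]
  delta_pos:
    - [0.078,0.056,0]
    - [0.082,0.049,0]
    - [0.086,0.043,0]
    - [0.089,0.035,0]
    - [0.092,0.028,0]
  gripper: [1,1,1,1,1]

```text
time_s: 19.65
tool_pos: [0.5584, -0.0476, 0.0881]
tool_rot: [179.8, 0.0, 88.6]
force: [5.6, -0.3, -3.4]
grip_width: 0.0138
grasp_force: 45.0
```

```bash
python3 st.py
```

```text
19.65 loc mm [-50.09   0.71] yaw [1.7984e+02 1.0000e-02 8.8640e+01] F [ 5.57 -0.27 -3.38] Fu 1.279208364062577 T [ 0.188 -1.053  0.352] q7eff 0.45642522163689137 w 0.013826969231423857 44.996136110275984
```

Emit:
drive_tool:
  angular:
    - [0,0,0.05]
    - [0,0,0.05]
    - [0,0,0.05]
    - [0,0,0.05]
  delta_pos:
    - [0.058,0.014,0]
    - [0.059,0.011,0]
    - [0.059,0.008,0]
    - [0.06,0.005,0]
  gripper: [1,1,1,1]

```text
time_s: 20.05
tool_pos: [0.5592, -0.0453, 0.0881]
tool_rot: [179.8, -0.0, 77.3]
force: [5.6, 1.7, -5.3]
grip_width: 0.0135
grasp_force: 45.0
```

```bash
python3 st.py
```

```text
20.05 loc mm [-47.68   0.55] yaw [ 1.7981e+02 -2.0000e-02  7.7260e+01] F [ 5.6   1.67 -5.3 ] Fu 3.154759941726779 T [ 0.142 -1.176  0.339] q7eff 0.1560289179906249 w 0.01350601859103333 44.997129421681166
```

Emit:
drive_tool:
  angular:
    - [0,0,0.04]
    - [0,0,0.04]
    - [0,0,0.04]
  delta_pos:
    - [0.05,0,0]
    - [0.05,0,0]
    - [0.05,0,0]
  gripper: [1,1,1]

```text
time_s: 20.35
tool_pos: [0.5598, -0.044, 0.0882]
tool_rot: [179.8, -0.0, 70.4]
force: [5.8, 1.3, -5.6]
grip_width: 0.0138
grasp_force: 45.0
```

```bash
python3 st.py
```

```text
20.35 loc mm [-46.25   0.41] yaw [ 1.7979e+02 -4.0000e-02  7.0400e+01] F [ 5.83  1.26 -5.55] Fu 2.8213068047052756 T [ 0.126 -1.208  0.307] q7eff 0.057233283296227455 w 0.013836160773994861 44.99734385870397
```

Emit:
drive_tool:
  angular:
    - [0,0,0.025]
    - [0,0,0.025]
  delta_pos:
    - [0.03,0,0]
    - [0.03,0,0]
  gripper: [1,1]

```text
time_s: 20.55
tool_pos: [0.56, -0.0434, 0.0881]
tool_rot: [179.8, -0.1, 67.6]
force: [6.4, 0.1, -5.9]
grip_width: 0.0134
grasp_force: 45.0
```

```bash
python3 st.py
```

```text
20.55 loc mm [-45.62   0.35] yaw [ 1.7979e+02 -5.0000e-02  6.7570e+01] F [ 6.35  0.11 -5.95] Fu 1.8673194756651486 T [ 0.09  -1.16   0.323] q7eff -0.09598011150956154 w 0.013425713371581412 44.997874069958925
```

Emit:
drive_tool:
  angular:
    - [0,0,0.025]
  delta_pos:
    - [0.03,0,0]
  gripper: [1]

```text
time_s: 20.65
tool_pos: [0.5601, -0.0431, 0.0881]
tool_rot: [179.8, -0.1, 66.1]
force: [5.5, 1.2, -5.5]
grip_width: 0.0137
grasp_force: 45.0
```

```bash
python3 st.py
```

```text
20.65 loc mm [-45.32   0.36] yaw [ 1.798e+02 -6.000e-02  6.614e+01] F [ 5.45  1.23 -5.46] Fu 2.68876407467191 T [ 0.054 -1.16   0.368] q7eff -0.09172513615339994 w 0.013736532911296052 44.997958643361926
```

Emit:
drive_tool:
  angular:
    - [0,0,0.02]
  delta_pos:
    - [0.024,0,0]
  gripper: [1]

```text
time_s: 20.75
tool_pos: [0.5602, -0.0429, 0.0882]
tool_rot: [179.8, -0.1, 65.0]
force: [6.2, 0.5, -4.8]
grip_width: 0.0139
grasp_force: 45.0
```

```bash
python3 st.py
```

```text
20.75 loc mm [-45.15   0.3 ] yaw [ 1.798e+02 -6.000e-02  6.500e+01] F [ 6.25  0.5  -4.76] Fu 2.204517260097716 T [ 0.079 -1.171  0.338] q7eff -0.16902450006455183 w 0.013864310795042528 44.998095547780395
```

Emit:
drive_tool:
  angular:
    - [0,0,0.02]
  delta_pos:
    - [0.024,0,0]
  gripper: [1]

```text
time_s: 20.85
tool_pos: [0.5603, -0.0427, 0.0881]
tool_rot: [179.8, -0.1, 63.9]
force: [5.2, 0.8, -5.8]
grip_width: 0.0137
grasp_force: 45.0
```

```bash
python3 st.py
```

```text
20.85 loc mm [-44.88   0.3 ] yaw [ 1.7981e+02 -7.0000e-02  6.3860e+01] F [ 5.24  0.77 -5.81] Fu 2.1881293449984796 T [ 0.097 -1.169  0.33 ] q7eff -0.14224767219275236 w 0.01373673542452347 44.99821085482836
```

Emit:
drive_tool:
  angular:
    - [0,0,0.02]
    - [0,0,0.02]
  delta_pos:
    - [0.024,0,0]
    - [0.024,0,0]
  gripper: [1,1]

```text
time_s: 21.05
tool_pos: [0.5604, -0.0423, 0.0881]
tool_rot: [179.8, -0.1, 61.6]
force: [5.5, 1.1, -5.2]
grip_width: 0.0133
grasp_force: 45.0
```

```bash
python3 st.py
```

```text
21.05 loc mm [-44.42   0.27] yaw [ 1.7981e+02 -7.0000e-02  6.1570e+01] F [ 5.49  1.13 -5.21] Fu 2.6066357458214924 T [ 0.107 -1.135  0.29 ] q7eff -0.1409334735944867 w 0.013346445610048196 44.99814301729202
```

Emit:
drive_tool:
  angular:
    - [0,0,0.02]
    - [0,0,0.02]
  delta_pos:
    - [0.024,0,0]
    - [0.024,0,0]
  gripper: [1,1]

```text
time_s: 21.25
tool_pos: [0.5606, -0.0418, 0.0881]
tool_rot: [179.8, -0.1, 59.3]
force: [5.3, 0.0, -4.7]
grip_width: 0.0134
grasp_force: 45.0
```

```bash
python3 st.py
```

```text
21.25 loc mm [-43.9    0.22] yaw [ 1.7983e+02 -8.0000e-02  5.9280e+01] F [ 5.28  0.04 -4.69] Fu 1.4962329589852243 T [ 0.094 -1.051  0.357] q7eff -0.14096050523221493 w 0.01340362116178058 44.99829084612429
```

Emit:
drive_tool:
  angular:
    - [0,0,0.02]
  delta_pos:
    - [0.024,0,0]
  gripper: [1]

```text
time_s: 21.35
tool_pos: [0.5607, -0.0416, 0.0882]
tool_rot: [179.8, -0.1, 58.1]
force: [5.1, 0.9, -4.7]
grip_width: 0.0136
grasp_force: 45.0
```

```bash
python3 st.py
```

```text
21.35 loc mm [-43.71   0.19] yaw [ 1.7983e+02 -8.0000e-02  5.8130e+01] F [ 5.08  0.94 -4.71] Fu 2.3030567610782073 T [ 0.138 -1.048  0.327] q7eff -0.14107150956988335 w 0.01364942118385016 44.99829503707588
```

Emit:
drive_tool:
  angular:
    - [0,0,0.02]
  delta_pos:
    - [0.024,0,0]
  gripper: [1]

```text
time_s: 21.45
tool_pos: [0.5608, -0.0413, 0.0882]
tool_rot: [179.8, -0.1, 57.0]
force: [5.6, 0.9, -4.7]
grip_width: 0.0139
grasp_force: 45.0
```

```bash
python3 st.py
```

```text
21.45 loc mm [-43.44   0.17] yaw [ 1.7984e+02 -8.0000e-02  5.6980e+01] F [ 5.6   0.9  -4.67] Fu 2.4105487020774943 T [ 0.2   -0.989  0.307] q7eff -0.14111562632024288 w 0.013889320875374388 44.99838332645595
```

Emit:
drive_tool:
  angular:
    - [0,0,0.02]
    - [0,0,0.02]
  delta_pos:
    - [0.024,-0.005,0]
    - [0.024,-0.005,0]
  gripper: [1,1]

```text
time_s: 21.65
tool_pos: [0.5609, -0.0409, 0.0881]
tool_rot: [179.8, -0.1, 54.7]
force: [4.3, 0.6, -4.8]
grip_width: 0.0133
grasp_force: 45.0
```

```bash
python3 st.py
```

```text
21.65 loc mm [-42.99   0.14] yaw [ 1.7984e+02 -8.0000e-02  5.4700e+01] F [ 4.33  0.64 -4.77] Fu 1.8076637835994538 T [ 0.087 -0.986  0.325] q7eff -0.19062002655118704 w 0.013287605828596645 44.998435880988836
```

Emit:
drive_tool:
  angular:
    - [0,0,0.02]
    - [0,0,0.02]
  delta_pos:
    - [0.024,-0.005,0]
    - [0.024,-0.005,0]
  gripper: [1,1]

```text
time_s: 21.85
tool_pos: [0.5611, -0.0406, 0.0881]
tool_rot: [179.8, -0.1, 52.4]
force: [5.8, 0.1, -4.7]
grip_width: 0.0137
grasp_force: 45.0
```

```bash
python3 st.py
```

```text
21.85 loc mm [-42.61   0.08] yaw [ 1.7985e+02 -8.0000e-02  5.2410e+01] F [ 5.8   0.1  -4.66] Fu 1.7022832466444213 T [ 0.115 -1.006  0.409] q7eff -0.24223387241363525 w 0.01372444132246794 44.99847882427275
```

Emit:
drive_tool:
  angular:
    - [0,0,0.02]
  delta_pos:
    - [0.022,-0.008,0]
  gripper: [1]

```text
time_s: 21.95
tool_pos: [0.5611, -0.0403, 0.0881]
tool_rot: [179.8, -0.1, 51.3]
force: [5.0, 1.5, -4.4]
grip_width: 0.0136
grasp_force: 45.0
```

```bash
python3 st.py
```

```text
21.95 loc mm [-42.37   0.1 ] yaw [ 1.7985e+02 -8.0000e-02  5.1270e+01] F [ 5.02  1.52 -4.42] Fu 2.8442187849270137 T [ 0.061 -0.966  0.516] q7eff -0.2677367627620697 w 0.013568155445934541 44.998354436829686
```

Emit:
drive_tool:
  angular:
    - [0,0,0]
    - [0,0,0]
    - [0,0,0]
  delta_pos:
    - [0,0,0]
    - [0,0,0]
    - [0,0,0]
  gripper: [1,1,1]

```text
time_s: 22.25
tool_pos: [0.5612, -0.0403, 0.0881]
tool_rot: [179.9, -0.1, 51.3]
force: [4.9, 0.9, -4.1]
grip_width: 0.0134
grasp_force: 45.0
```

```bash
python3 - <<'E'
from h import *
L=[]
for _ in range(8):
    eyes.read_camera("top"); s=telemetry.get_obs(); L.append([s["wrist_torque"][2],s["force"][0]*.276+s["force"][1]*.961,s["effort"][6],s["tool_rot"][2]])
L=np.array(L); print(L.mean(0),L.std(0))
E
```

```text
[ 0.39772886  2.10183192 -0.38754303 51.30921606] [3.36645958e-02 5.91644011e-01 6.69664493e-05 1.08416717e-03]
```

Emit:
drive_tool:
  angular:
    - [0,0,0.005]
  delta_pos:
    - [0.006,-0.002,0]
  gripper: [1]

```text
time_s: 22.75
tool_pos: [0.5612, -0.0403, 0.0881]
tool_rot: [179.9, -0.1, 51.0]
force: [5.8, -0.3, -4.3]
grip_width: 0.0137
grasp_force: 45.0
```

```bash
python3 st.py
```

```text
22.75 loc mm [-42.34   0.1 ] yaw [ 1.7985e+02 -8.0000e-02  5.1030e+01] F [ 5.84 -0.28 -4.33] Fu 1.3419682083680935 T [ 0.074 -0.98   0.469] q7eff -0.39990141056478024 w 0.013703262370884867 44.998805997893214
```

Emit:
drive_tool:
  angular:
    - [0,0,0.005]
  delta_pos:
    - [0.006,-0.002,0]
  gripper: [1]

```text
time_s: 22.85
tool_pos: [0.5612, -0.0402, 0.0881]
tool_rot: [179.8, -0.1, 50.7]
force: [5.2, 0.5, -3.6]
grip_width: 0.0139
grasp_force: 45.0
```

```bash
python3 st.py
```

```text
22.85 loc mm [-42.27   0.08] yaw [ 1.7985e+02 -8.0000e-02  5.0740e+01] F [ 5.24  0.49 -3.61] Fu 1.9179221351720397 T [ 0.093 -0.987  0.425] q7eff -0.42516790330410004 w 0.013869863153805815 44.99881426803768
```

Emit:
drive_tool:
  angular:
    - [0,0,0]
    - [0,0,0]
    - [0,0,0]
    - [0,0,0]
    - [0,0,0]
    - [0,0,0]
    - [0,0,0]
    - [0,0,0]
    - [0,0,0]
    - [0,0,0]
    - [0,0,0]
    - [0,0,0]
    - [0,0,0]
    - [0,0,0]
    - [0,0,0]
  delta_pos:
    - [0,0,0]
    - [0,0,0]
    - [0,0,0]
    - [0,0,0]
    - [0,0,0]
    - [0,0,-1]
    - [0,0,-2.5]
    - [0,0,-3.5]
    - [0,0,-3.5]
    - [-2,0,-3.5]
    - [-3,0,-3]
    - [-3,0,0]
    - [-2,0,0]
    - [0,0,0]
    - [0,0,0]
  gripper: [1.6,2.2,3,4,5,5,5,5,5,5,5,5,5,5,5]

```text
time_s: 24.35
tool_pos: [0.4967, -0.1175, 0.2586]
tool_rot: [180.0, -0.1, 50.6]
force: [-0.3, 0.2, 0.5]
grip_width: 0.05
grasp_force: 0.0
```

```bash
python3 - <<'E'
from h import *
p=eyes.read_camera("wrist"); save(p,'w5.png'); s=telemetry.get_obs(); print(s["time_s"],s["tool_pos"],s["tool_rot"],s["force"])
im=p["pixels"]
O=np.array([572.96,.36]);a=np.radians(73.95);u=np.array([np.cos(a),np.sin(a)]);v=np.array([-u[1],u[0]])
for n,z in(("housing",.065),("knob",.095)):
    for d in models.cut_out(p,n)[:2]:
        b=blob(p,d["pixels"],z)[0]; w=np.array(b[0]); print(n,d["p"],d["centre"],b,(w-O)@u,(w-O)@v)
E
```

```text
24.4 [ 0.49695303 -0.11682012  0.25834869] [ 1.79998018e+02 -6.24166754e-02  5.07045920e+01] [-0.47265453  0.52699144  0.37108568]
housing 0.83 [307.2, 368.8] ((381.3041076660156, -233.44537353515625), (41.080657958984375, 42.55496597290039), 50.63396453857422) -277.68010054881194 119.54369711302839
housing 0.75 [432.1, 231.9] ((564.8018798828125, -197.07699584960938), (36.83372116088867, 66.47586059570312), 34.03337478637695) -191.99658323317638 -46.74648950189858
knob 0.84 [322.1, 97.2] ((560.646728515625, -41.19011688232422), (42.30534362792969, 37.63330841064453), 16.031892776489258) -43.33485159078955 0.34569522266289787
```

View pics/w5.png

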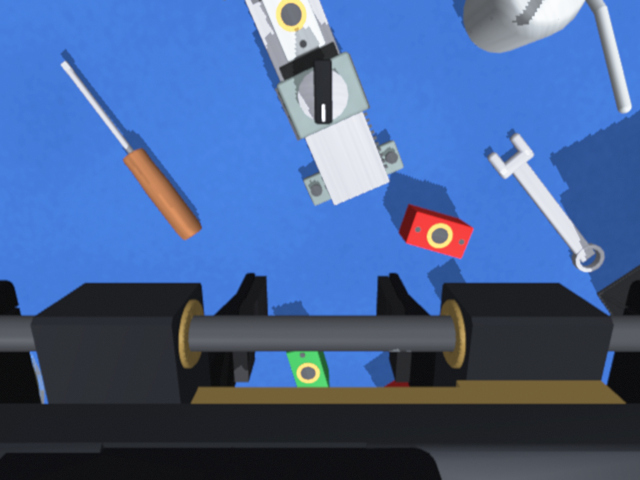

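The housing, with its bore at (291,14), is seated against the jaw. The knob bar, from (322,62) to (323,120), has stayed where I left it, and the bystanders haven't moved.

```bash
python3 -c "
from cell import env
print(env.sign_off())"
```

```text
the job is handed in; nothing more can be done
None
```

I set the housing on the bed, let it go, and wound the knob until it was clamped at an estimated 11 N (inferred from wrist torque, not measured directly). The hand is clear, and the job is handed in; the hand-in gave no verdict.

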